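# Seat the pour-over filter cone in the blue carafe

## Robot

A 6-joint arm with a two-finger parallel gripper is mounted at the origin on a cart in front of the work surface, level with it; the furniture and walls round the work are solid. World frame = base frame: x ahead of the robot, y to its left, z up, the work surface at z = 0. Lengths are in m, angles in degrees, forces in N, time in s.
With the tool pointing down it reaches from about 0.375 to 0.9 m from the base axis. Payload 3.1 kg.
Tool frame: the origin (TCP) lies on the centre line of the jaws, within the pads' length; the fingertips stand 25 mm ahead of it and the grasp point (between the pads) lies 6 mm ahead of it; z points along the fingers, y is the line along which they close (so a half turn about z gives the same grasp; the last joint's range is limited). The gripper opens to 87 mm and grips with 3 to 60 N. Pads are 19 mm wide; open, the fingers measure 117 mm over their backs; the gripper's body (75 mm by 190 mm) begins 51 mm behind the grasp point.
Start: joints at [53.428, 30.224, 82.088, -0, 67.689, -10.227], TCP at [0.277, 0.56, 0.248] pointing down, gripper open.
Joint ranges: [-176.69, 176.69], [-43.24, 126.21], [12.49, 139.97], [-82, 262], [0, 151.66], [-163.58, 163.58]. Speed limits (degrees/s): [159.86, 159.86, 180, 180, 180, 180].

## Interface

Orientations are given as a 3x3 rotation matrix whose columns are the frame's x, y, z axes.
In Python, from rig import * gives the robot as it stands.
- The arm moves only by the tool step_arm, never from a script. Its argument "steps" is a list of rows, each a list of 7 numbers: the shift along the tool's x, y, z normalised to -1 to 1, where 1 is 0.3 m, then the turn, a rotation vector about the tool's x, y, z normalised to -1 to 1, where 1 is 45 degrees, then the gripper's target within -1 to 1 (shut at 1, half-way at 0, fully open at -1). A call has 1 to 8 rows; each row is the pose to reach, as a shift and turn from the pose commanded when the call began, along the tool's axes at that moment; what a row does not reach only later rows make up. A row lasts 1/12 s, in which the tool goes at most 41.7 mm and 7.16 degrees, less where a joint would pass 70% of its speed; a pose out of reach is approached as far as the arm can. A call with a number of a shift or a turn outside -1 to 1 is refused whole. A call with a gripper value outside its range is refused whole. The fingers move at their own pace and stop on an object; the grip force is fixed at half the most. Time passes only in rows, so rows that repeat a pose let the fingers close. It gives the time, the measured TCP pose, the force, the opening and the grip force at its end, in the units of the state.
- read_state(): the state, without advancing time (a new reading comes with each control period).
- capture(name): name is "scene" or "top" or "wrist"; returns a dict with "image" (384x512x3 uint8, red, green, blue), "vertical_fov" (degrees; the focal length in pixels is half the picture's height over the tangent of half this angle, whatever the lens; pixels are square), "cx", "cy" (the principal point, pixels), "k1" (the pictures are not rectified: a ray, as slopes to the right and down, at radius r is drawn at 1 + k1 r^2 times it, then the intrinsics apply), "world_from_camera" (4x4, takes a point from camera to world coordinates); the wrist camera has in their place "T_tool_cam" (4x4, takes a point from camera to tool coordinates, whose origin is the TCP and whose axes are the flange's). Camera axes: x right, y down, z forward; pixel columns grow to the right and rows downward; lengths in m; the calibration is good to about 2 mm. A picture is of the moment at which its call begins: read the wrist's pose just before it. There is no depth.
- hand_in(): hands the job in; it is judged then, once.
The state is a dict: "time_s": time; "joint_positions": joint angles; "qvel": joint speeds; "tau": joint torques, N m; "position": TCP position; "tcp_rot": TCP orientation; "force": force on the tool from outside, world axes, zero at the start; "moment": the same for the moment, N m; "opening": opening from 0.0 (shut) to 1.0 (fully open); "grasp_force": force on a finger pad.
Only numpy, scipy, OpenCV 4.12 (cv2) and the standard library are available. Lean on these libraries where they do the work, as an engineer would, in place of code of your own. Each camera call takes 0.05 s, during which the arm holds its last target. There are 200 camera calls.

## Task

Get the pour-over ready: pick up the steel filter cone by its black grip and set it gently into the flared mouth of the blue carafe, so that it nests upright and fully home; do not drop it in. Keep the carafe standing, leave the white carafe and the navy mug where they are, and let go.

Things in the scene. Friction and masses are not known exactly. Their poses are not given: they have to be found in the camera images.
- filter_cone: Polished (slippery) steel filter cone, upright on its foot. Origin: centre of its underside, z up its axis. Outside tapers from 44 mm diameter at the foot to 100 mm at 40 mm up; upright rim to 47 mm, closed by a holed screen. A wire bail carries a black straight grip: 60 mm along body x, 14 mm wide (y), 14 mm high, centre 93 mm above the origin. About 0.18 kg. Final yaw is free.
- carafe_blue: Blue hourglass carafe with a wooden waist collar, 118 mm high, belly 102 mm wide, loose, about 0.65 kg. Origin: centre of its underside, z up. Open funnel mouth of the same taper as the cone: inside 94 mm diameter at the rim, 49 mm at a throat 85 mm above the origin, hollow below. Fully home, the cone's origin lies on the carafe's axis about 82 mm above the carafe's origin.
- carafe_white: White glazed carafe, otherwise the same as the blue one; not to be used. It and the blue carafe may stand either way round. Origin: centre of its underside, z up.
- cup_navy: Dark navy mug with a handle, 71 x 103 x 87 mm, a bystander near the right front corner of the worktop. Origin: middle of its outline at the underside, handle along its own -y.

How it is judged (in metres and radians):
On the way:
1. the filter cone is lifted clear of the worktop (height (world z) of filter_cone above 0.04 m), for 0.2 s.
At the end, for the whole second after the job is handed in: The filter cone rests, released, in the mouth of the blue carafe: axes within 10 mm, cone tilted under 10 degrees, its foot 73 to 91 mm above the carafe's underside (8 mm around fully home); the blue carafe stands upright (within 5 degrees) on the worktop (horizontal distance between filter_cone and carafe_blue below 0.01 m and z of filter_cone in the frame of carafe_blue between 0.073 and 0.091 m and angle between filter_cone's own z axis and vertical below 0.175 rad and angle between carafe_blue's own z axis and vertical below 0.09 rad and height (world z) of carafe_blue below 0.01 m and linear speed of filter_cone below 0.02 m/s); the robot touches nothing.
It fails at once if the filter cone falls freely (faster than 0.6 m/s, a drop of about 18 mm, with no finger on it) (linear speed of filter_cone above 0.6 m/s and contact force between the fingers and filter_cone below 0.05 N).
It fails at once if the blue carafe is tipped by more than 20 degrees (angle between carafe_blue's own z axis and vertical above 0.35 rad).
It fails at once if the white carafe is moved by more than 30 mm (distance of carafe_white from where it was at the start of the episode above 0.03 m).
It fails at once if the navy mug is moved by more than 30 mm (distance of cup_navy from where it was at the start of the episode above 0.03 m).
It also fails if it takes over 40 s, if anything falls off the work surface, if the arm or the gripper's body presses on something with over 40 N, if the wrist force passes 120 N, or if a joint passes its speed limit or range.

## Working session

There is one attempt and no reset: what is moved stays moved. The work goes in short steps, Python scripts to look and compute and a tool call to move; the robot and the scene stay as the last step left them, time stands still between calls to the robot, and variables do not carry over. Pictures are saved under pics/ and viewed, at most 10 in all, crops included, and the job is handed in when it is done.

Besides the shell and the picture viewer there is one more tool, called as a command line: name --pt "numbers of a row" for each row, then --argument value for the rest. step_arm: Moves the arm, as the interface text tells. Scaled input: -1 to 1 covers 0.3 m each way for a shift and 45 degrees each way for a turn. Its arguments: {"type":"object","properties":{"steps":{"type":"array"}},"required":["steps"]}

```bash
mkdir -p pics; cat > h.py <<'E'
from rig import *
import numpy as np, cv2
def K(c):
    f=c["image"].shape[0]/2/np.tan(np.radians(c["vertical_fov"])/2)
    return np.array([[f,0,c["cx"]],[0,f,c["cy"]],[0,0,1.]]),np.array([c["k1"],0,0,0,0.])
def T(c,s=None):
    if "world_from_camera" in c: return np.array(c["world_from_camera"])
    M=np.eye(4);M[:3,:3]=s["tcp_rot"];M[:3,3]=s["position"];return M@np.array(c["T_tool_cam"])
def ray(c,px,s=None):
    k,d=K(c);u=cv2.undistortPoints(np.array(px,float).reshape(-1,1,2),k,d).reshape(-1,2)
    M=T(c,s);return M[:3,3],np.c_[u,np.ones(len(u))]@M[:3,:3].T
def onplane(c,px,z,s=None):
    o,r=ray(c,px,s);return o+r*((z-o[2])/r[:,2])[:,None]
def proj(c,P,s=None):
    k,d=K(c);M=np.linalg.inv(T(c,s));return cv2.projectPoints(np.array(P,float).reshape(-1,1,3),cv2.Rodrigues(M[:3,:3])[0],M[:3,3],k,d)[0].reshape(-1,2)
def save(c,n): cv2.imwrite("pics/"+n,c["image"][...,::-1])
E
python3 - <<'E'
from h import *
import pickle
for n in("scene","top"):
    c=capture(n);save(c,n+"0.png");pickle.dump(c,open(n+".pkl","wb"));print(n,c["vertical_fov"],c["k1"],np.round(c["world_from_camera"],3).tolist())
s=read_state();print(s["position"],np.round(s["tcp_rot"],3).tolist(),s["opening"],s["time_s"])
E
```

```text
scene 50.984093087352164 0.017018801386924725 [[-0.99, 0.091, -0.109, 0.612], [0.142, 0.604, -0.785, 0.466], [-0.005, -0.792, -0.61, 0.546], [0.0, 0.0, 0.0, 1.0]]
top 47.59222494291363 0.04986950417665276 [[0.018, -0.987, 0.161, 0.361], [-1.0, -0.02, -0.006, -0.2], [0.009, -0.16, -0.987, 0.907], [0.0, 0.0, 0.0, 1.0]]
[0.27697735 0.55959735 0.24666011] [[-0.896, 0.444, -0.001], [0.444, 0.896, -0.002], [0.0, -0.002, -1.0]] 1.0023350132518285 0.1
```

View pics/scene0.png

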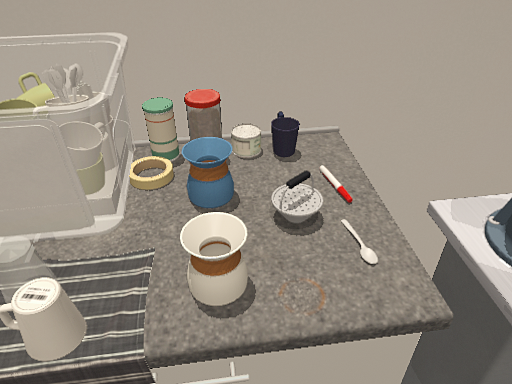

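View pics/top0.png

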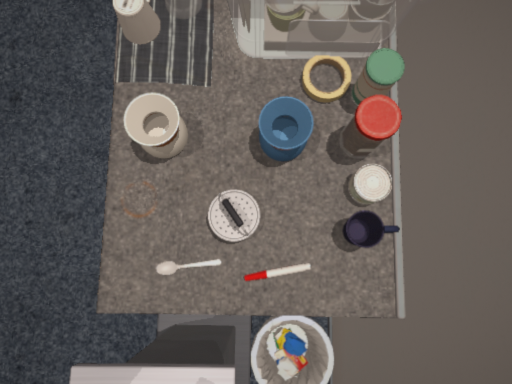

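```bash
cat > m.py <<'E'
from h import *
import pickle
from scipy.optimize import least_squares
def circ(P):
    r=least_squares(lambda p:np.hypot(P[:,0]-p[0],P[:,1]-p[1])-p[2],[*P[:,:2].mean(0),.05],loss="soft_l1",f_scale=.001)
    return r.x,np.abs(r.fun).max()
def big(m):
    n,l,st,_=cv2.connectedComponentsWithStats(m.astype(np.uint8));return l==1+st[1:,4].argmax()
def blue(c):
    h=cv2.cvtColor(c["image"],cv2.COLOR_RGB2HSV);return big((h[...,0]>95)&(h[...,0]<120)&(h[...,1]>120)&(h[...,2]>60))
if __name__=="__main__":
    c=pickle.load(open("top.pkl","rb"));im=c["image"]
    m=blue(c)
    m[:,:240]=0
    ct=max(cv2.findContours(m.astype(np.uint8),0,1)[0],key=len)[:,0];print("blue bbox",ct.min(0),ct.max(0))
    P=onplane(c,ct[ct[:,1]<128],.118);print("blue top",circ(P))
    s=pickle.load(open("scene.pkl","rb"));ms=blue(s);cs=max(cv2.findContours(ms.astype(np.uint8),0,1)[0],key=len)[:,0]
    print("scene bbox",cs.min(0),cs.max(0));P=onplane(s,cs[cs[:,1]<152],.118);print("blue scene",circ(P))
    def grip(c,x0,x1,y0,y1):
        g=np.zeros(c["image"].shape[:2],bool);g[y0:y1,x0:x1]=c["image"][y0:y1,x0:x1].max(2)<50
        g=cv2.morphologyEx(g.astype(np.uint8),cv2.MORPH_OPEN,np.ones((3,3),np.uint8));g=big(g);y,x=np.nonzero(g);r=cv2.minAreaRect(np.c_[x,y].astype(np.float32));print(len(x),r)
        return r
    a=grip(c,212,255,190,240);b=grip(s,275,320,165,195)
    for cc,r in((c,a),(s,b)):
        P=cv2.boxPoints(r);e=sorted([(np.hypot(*(P[i]-P[(i+1)%4])),(P[i]+P[(i+1)%4])/2) for i in range(4)],key=lambda t:t[0])[:2]
        Q=onplane(cc,[e[0][1],e[1][1],r[0]],.095);d=Q[0]-Q[1];print("grip",Q.round(4).tolist(),np.hypot(*d[:2]),np.degrees(np.arctan2(d[1],d[0])))
    o1,r1=ray(c,[a[0]]);o2,r2=ray(s,[b[0]]);A=np.c_[r1[0],-r2[0]];t=np.linalg.lstsq(A,o2-o1,rcond=None)[0];print("tri",o1+r1[0]*t[0],o2+r2[0]*t[1])
    # cone disc: bright
    d=np.zeros(im.shape[:2],np.uint8);d[180:250,200:270]=(im[180:250,200:270].min(2)>120);d=cv2.morphologyEx(d,cv2.MORPH_CLOSE,np.ones((9,9),np.uint8));k=max(cv2.findContours(d,0,1)[0],key=cv2.contourArea);h=cv2.convexHull(k)[:,0]
    print("cone",circ(onplane(c,h,.047)))
E
python3 m.py; python3 -c "
from h import *
s=read_state();c=capture('wrist');print(np.round(c['T_tool_cam'],3).tolist(),c['vertical_fov'])"
```

```text
blue bbox [284 332] [305 354]
[[0.001, -0.967, -0.255, 0.069], [1.0, 0.001, 0.0, -0.001], [0.0, -0.255, 0.967, -0.137], [0.0, 0.0, 0.0, 1.0]] 60.274611313824664Traceback (most recent call last):
  File "m.py", line 16, in <module>
    P=onplane(c,ct[ct[:,1]<128],.118);print("blue top",circ(P))
  File "h.py", line 13, in onplane
    o,r=ray(c,px,s);return o+r*((z-o[2])/r[:,2])[:,None]
        ~~~^^^^^^^^
  File "h.py", line 10, in ray
    k,d=K(c);u=cv2.undistortPoints(np.array(px,float).reshape(-1,1,2),k,d).reshape(-1,2)
               ~~~~~~~~~~~~~~~~~~~^^^^^^^^^^^^^^^^^^^^^^^^^^^^^^^^^^^^^^^^
cv2.error: OpenCV(4.12.0) /io/opencv/modules/calib3d/src/undistort.dispatch.cpp:347: error: (-215:Assertion failed) CV_IS_MAT(_src) && CV_IS_MAT(_dst) && (_src->rows == 1 || _src->cols == 1) && (_dst->rows == 1 || _dst->cols == 1) && _src->cols + _src->rows - 1 == _dst->rows + _dst->cols - 1 && (CV_MAT_TYPE(_src->type) == CV_32FC2 || CV_MAT_TYPE(_src->type) == CV_64FC2) && (CV_MAT_TYPE(_dst->type) == CV_32FC2 || CV_MAT_TYPE(_dst->type) == CV_64FC2) in function 'cvUndistortPointsInternal'
```

```bash
python3 - <<'E'
import pickle,cv2
for n,pts in(("top",[(265,115),(286,108),(300,140),(286,128)]),("scene",[(190,153),(210,190),(225,148)])):
    h=cv2.cvtColor(pickle.load(open(n+".pkl","rb"))["image"],cv2.COLOR_RGB2HSV)
    print(n,[h[y,x].tolist() for x,y in pts])
E
sed -i 's/(h\[...,1\]>120)&(h\[...,2\]>60)/(h[...,1]>90)\&(h[...,2]>40)/; s/h\[...,0\]>95/h[...,0]>90/; s/def blue(c):/def blue(c):\n    c=dict(c,image=c["image"].copy()); c["image"][250:]=0/' m.py; python3 m.py
```

```text
top [[104, 112, 128], [104, 111, 122], [104, 115, 122], [103, 114, 103]]
scene [[103, 102, 150], [102, 106, 128], [102, 101, 157]]
blue bbox [259  97] [312 160]
blue top (array([ 0.61540923, -0.24731662,  0.04954789]), np.float64(0.0014009905937426292))
scene bbox [187 171] [233 207]Traceback (most recent call last):
  File "m.py", line 19, in <module>
    print("scene bbox",cs.min(0),cs.max(0));P=onplane(s,cs[cs[:,1]<152],.118);print("blue scene",circ(P))
                                              ~~~~~~~^^^^^^^^^^^^^^^^^^^^^^^^
  File "h.py", line 13, in onplane
    o,r=ray(c,px,s);return o+r*((z-o[2])/r[:,2])[:,None]
        ~~~^^^^^^^^
  File "h.py", line 10, in ray
    k,d=K(c);u=cv2.undistortPoints(np.array(px,float).reshape(-1,1,2),k,d).reshape(-1,2)
               ~~~~~~~~~~~~~~~~~~~^^^^^^^^^^^^^^^^^^^^^^^^^^^^^^^^^^^^^^^^
cv2.error: OpenCV(4.12.0) /io/opencv/modules/calib3d/src/undistort.dispatch.cpp:347: error: (-215:Assertion failed) CV_IS_MAT(_src) && CV_IS_MAT(_dst) && (_src->rows == 1 || _src->cols == 1) && (_dst->rows == 1 || _dst->cols == 1) && _src->cols + _src->rows - 1 == _dst->rows + _dst->cols - 1 && (CV_MAT_TYPE(_src->type) == CV_32FC2 || CV_MAT_TYPE(_src->type) == CV_64FC2) && (CV_MAT_TYPE(_dst->type) == CV_32FC2 || CV_MAT_TYPE(_dst->type) == CV_64FC2) in function 'cvUndistortPointsInternal'
```

```bash
sed -i 's/ms=blue(s);/ms=blue(dict(s,image=np.r_[s["image"][:162],s["image"][162:]*0]));/; s/cs\[:,1\]<152/cs[:,1]<150/' m.py; python3 m.py
```

```text
blue bbox [259  97] [312 160]
blue top (array([ 0.61540923, -0.24731662,  0.04954789]), np.float64(0.0014009905937426292))
scene bbox [182 137] [231 161]
blue scene (array([ 0.61544346, -0.24611358,  0.04988693]), np.float64(0.002407220276576201))Traceback (most recent call last):
  File "m.py", line 24, in <module>
    a=grip(c,212,255,190,240);b=grip(s,275,320,165,195)
  File "m.py", line 22, in grip
    g=cv2.morphologyEx(g.astype(np.uint8),cv2.MORPH_OPEN,np.ones((3,3),np.uint8));g=big(g);y,x=np.nonzero(g);r=cv2.minAreaRect(np.c_[x,y].astype(np.float32));print(len(x),r)
                                                                                    ~~~^^^
  File "m.py", line 8, in big
    n,l,st,_=cv2.connectedComponentsWithStats(m.astype(np.uint8));return l==1+st[1:,4].argmax()
                                                                              ~~~~~~~~~~~~~~~^^
ValueError: attempt to get argmax of an empty sequence
```

step_arm --pt "-0.7 -0.84 0 0 0 0 -1" --pt "-0.7 -0.84 0 0 0 0 -1" --pt "-0.7 -0.84 0 0 0 0 -1" --pt "-0.7 -0.84 0 0 0 0 -1" --pt "-0.7 -0.84 0 0 0 0 -1" --pt "-0.7 -0.84 0 0 0 0 -1" --pt "-0.7 -0.84 0 0 0 0 -1" --pt "-0.7 -0.84 0 0 0 0 -1"

```text
time_s: 0.82
position: [0.3535, 0.2388, 0.2475]
tcp_rot: [[-0.896, 0.444, -0.0], [0.444, 0.896, -0.001], [-0.0, -0.001, -1.0]]
force: [-0.3, -0.1, 0.6]
opening: 0.999
grasp_force: 0.0
```

```bash
sed -i 's/a=grip(c,212,255,190,240);b=grip(s,275,320,165,195)/a=grip(c,212,255,190,240);b=grip(s,275,320,165,195)/; s/.max(2)<50/.max(2)<TH/; s/^def circ/TH=70\ndef circ/' m.py; python3 -c "
import pickle
print(pickle.load(open('top.pkl','rb'))['image'][205:222:3,225:243:3].max(2)); print(pickle.load(open('scene.pkl','rb'))['image'][172:192:3,284:314:3].max(2))"; python3 m.py
```

```text
[[ 51  59  83 188 190 202]
 [ 93  59  62 140 184 194]
 [137  56  63  55 175 190]
 [141 108  52  67  85 140]
 [198 133  94  60  68 138]
 [212 158 101  55  66  62]]
[[152 157 128 137 131 141  89  41  41 155]
 [152 152 141 143 122  43  45  43  25 129]
 [139 142 147  60  49  46  30  17 137 114]
 [138  97  43  46  34  23  71 153 148 143]
 [161  10  52  26   9 215 234 195 143 136]
 [200 218  13 109 224 217 226 221 167 168]
 [190 209 221 223 220 198 193 217 224 222]]
blue bbox [259  97] [312 160]
blue top (array([ 0.61540923, -0.24731662,  0.04954789]), np.float64(0.0014009905937426292))
scene bbox [182 137] [231 161]
blue scene (array([ 0.61544346, -0.24611358,  0.04988693]), np.float64(0.002407220276576201))
159 ((232.11537170410156, 212.4230499267578), (29.67646026611328, 5.824352264404297), 56.3099365234375)
188 ((298.3088073730469, 179.01470947265625), (7.88893461227417, 25.55328941345215), 59.036251068115234)
grip [[0.4684, -0.1343, 0.095], [0.4226, -0.1664, 0.095], [0.4454, -0.1504, 0.095]] 0.05587915436461774 35.07730440003205
grip [[0.4196, -0.1663, 0.095], [0.471, -0.1301, 0.095], [0.4459, -0.1478, 0.095]] 0.06285280196692543 -144.7796939438954
tri [ 0.44555979 -0.15030085  0.09329561] [ 0.44521745 -0.15018703  0.09326705]
cone (array([ 0.44617025, -0.15071043,  0.05184671]), np.float64(0.0005019449597429698))
```

step_arm --pt "-0.85 -1 0 0 0 1 -1" --pt "-0.85 -1 0 0 0 1 -1" --pt "-0.85 -1 0 0 0 1 -1" --pt "-0.85 -1 0 0 0 1 -1" --pt "-0.85 -1 0 0 0 1 -1" --pt "-0.85 -1 0 0 0 1 -1" --pt "-0.85 -1 0 0 0 1 -1" --pt "-0.85 -1 0 0 0 1 -1"

```text
time_s: 1.48
position: [0.4343, -0.0845, 0.2476]
tcp_rot: [[-0.318, 0.948, 0.0], [0.948, 0.318, 0.0], [0.0, 0.0, -1.0]]
force: [1.3, 1.2, 0.4]
opening: 1.002
grasp_force: 0.0
```

```bash
cat > go.py <<'E'
from h import *
import sys
def go(p,yaw):
    s=read_state();R=np.array(s["tcp_rot"]);y=np.radians(yaw) # yaw of tool y
    Y=np.array([np.cos(y),np.sin(y),0]);Z=np.array([0,0,-1.]);G=np.c_[np.cross(Y,Z),Y,Z]
    print("t",s["time_s"],"pos",np.round(s["position"],4),"j",np.round(s["joint_positions"],1),"open",round(s["opening"],3),"F",np.round(s["force"],1),"M",np.round(s["moment"],2),"g",s["grasp_force"])
    print("shift",(R.T@(np.array(p)-s["position"])/.3).round(4),"turn",(np.degrees(cv2.Rodrigues(R.T@G)[0].ravel())/45).round(4))
if __name__=="__main__":
    a=list(map(float,sys.argv[1:]));go(a[:3],a[3])
E
python3 go.py .4458 -.1502 .247 -55
```

```text
t 1.4833 pos [ 0.4343 -0.0845  0.2476] j [-25.5  16.2 107.2   0.   56.6 -44.1] open 1.002 F [1.3 1.2 0.4] M [ 0.01 -0.05 -0.  ] g 0.0
shift [-0.2199 -0.0334  0.0019] turn [ 0.0000e+00 -3.0000e-04  1.6341e+00]
```

step_arm --pt "-0.22 -0.033 0.1 0 0 1 -1" --pt "-0.22 -0.033 0.1 0 0 1 -1" --pt "-0.22 -0.033 0.1 0 0 1 -1" --pt "-0.22 -0.033 0.1 0 0 1 -1" --pt "-0.22 -0.033 0.1 0 0 1 -1" --pt "-0.22 -0.033 0.1 0 0 1 -1" --pt "-0.22 -0.033 0.1 0 0 1 -1"

```text
time_s: 2.07
position: [0.446, -0.1482, 0.2173]
tcp_rot: [[0.449, 0.894, -0.0], [0.894, -0.449, 0.0], [0.0, -0.001, -1.0]]
force: [-0.3, -0.2, 1.0]
opening: 1.003
grasp_force: 0.0
```

step_arm --pt "0 0 0 0 0 0.634 -1" --pt "0 0 0 0 0 0.634 -1" --pt "0 0 0 0 0 0.634 -1" --pt "0 0 0 0 0 0.634 -1" --pt "0 0 0 0 0 0.634 -1" --pt "0 0 0 0 0 0.634 -1"

```text
time_s: 2.57
position: [0.446, -0.148, 0.2174]
tcp_rot: [[0.816, 0.578, -0.0], [0.578, -0.816, 0.0], [-0.0, -0.0, -1.0]]
force: [0.5, -0.5, 0.2]
opening: 1.003
grasp_force: 0.0
```

```bash
python3 - <<'E'
from h import *
s=read_state();c=capture("wrist");save(c,"w1.png");print(s["position"])
print(proj(c,[[.4458,-.1502,.1],[.4698,-.1333,.1],[.4212,-.1670,.1]],s))
E
python3 go.py .4458 -.1502 .099 -55
```

```text
[ 0.44602859 -0.14797054  0.21743914]
[[255.86296933 194.70394696]
 [256.01290303 158.25252742]
 [255.1989616  229.61718602]]
t 2.6167 pos [ 0.4461 -0.148   0.2175] j [-32.   21.  105.7  -0.   53.4  22.7] open 0.999 F [0.2 0.8 0.2] M [-0.1   0.19 -0.03] g 0.0
shift [-0.0049  0.0056  0.3949] turn [-0.0003  0.0002  0.0066]
```

View pics/w1.png

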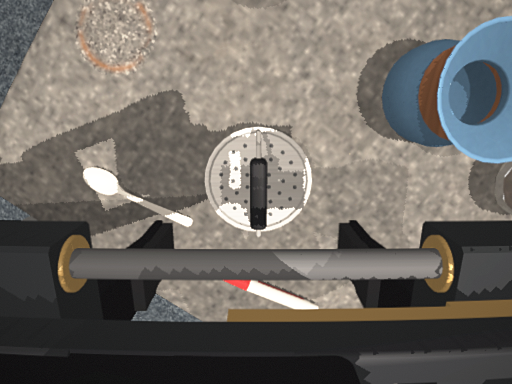

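step_arm --pt "-0.005 0.009 0.13 0 0 0 -1" --pt "-0.005 0.009 0.24 0 0 0 -1" --pt "-0.005 0.009 0.33 0 0 0 -1" --pt "-0.005 0.009 0.37 0 0 0 -1" --pt "-0.005 0.009 0.395 0 0 0 -1" --pt "-0.005 0.009 0.395 0 0 0 -1" --pt "-0.005 0.009 0.395 0 0 0 0.3" --pt "-0.005 0.009 0.395 0 0 0 1"

```text
time_s: 3.28
position: [0.4472, -0.1515, 0.0999]
tcp_rot: [[0.818, 0.576, 0.002], [0.576, -0.818, -0.001], [0.001, 0.002, -1.0]]
force: [-0.2, -0.7, -0.2]
opening: 0.92
grasp_force: 0.0
```

step_arm --pt "0 0 0 0 0 0 1" --pt "0 0 0 0 0 0 1" --pt "0 0 0 0 0 0 1" --pt "0 0 0 0 0 0 1" --pt "0 0 0 0 0 0 1" --pt "0 0 0 0 0 0 1" --pt "0 0 0 0 0 0 1"

```text
time_s: 3.87
position: [0.4465, -0.1511, 0.0991]
tcp_rot: [[0.818, 0.575, 0.0], [0.575, -0.818, -0.0], [0.0, 0.0, -1.0]]
force: [-0.5, 0.3, -0.2]
opening: 0.401
grasp_force: 0.0
```

```bash
python3 go.py .4458 -.1502 .099 -55
```

```text
t 3.8667 pos [ 0.4465 -0.1511  0.0991] j [-32.3  33.4 111.1   0.   35.4  22.6] open 0.401 F [-0.5  0.3 -0.2] M [-0.02  0.14  0.02] g 0.0
shift [-0.0002 -0.0039  0.0004] turn [ 0.0002 -0.0001  0.0028]
```

step_arm --pt "0 0 0 0 0 0 1" --pt "0 0 0 0 0 0 1" --pt "0 0 0 0 0 0 1" --pt "0 0 0 0 0 0 1" --pt "0 0 0 0 0 0 1" --pt "0 0 0 0 0 0 1" --pt "0 0 0 0 0 0 1"

```text
time_s: 4.45
position: [0.4464, -0.1511, 0.099]
tcp_rot: [[0.818, 0.575, -0.0], [0.575, -0.818, 0.0], [-0.0, -0.0, -1.0]]
force: [0.2, 0.0, -1.2]
opening: 0.154
grasp_force: 30.0
```

step_arm --pt "0 0 -0.03 0 0 0 1" --pt "0 0 -0.1 0 0 0 1" --pt "0 0 -0.18 0 0 0 1" --pt "0 0 -0.26 0 0 0 1" --pt "0 0 -0.34 0 0 0 1" --pt "0 0 -0.42 0 0 0 1" --pt "0 0 -0.47 0 0 0 1" --pt "0 0 -0.5 0 0 0 1"

```text
time_s: 5.12
position: [0.447, -0.1513, 0.2516]
tcp_rot: [[0.818, 0.575, 0.003], [0.575, -0.818, -0.002], [0.001, 0.003, -1.0]]
force: [0.1, -1.2, -1.6]
opening: 0.16
grasp_force: 30.0
```

step_arm --pt "0 0 0 0 0 0 1" --pt "0 0 0 0 0 0 1"

```text
time_s: 5.28
position: [0.4461, -0.1509, 0.2491]
tcp_rot: [[0.818, 0.575, -0.0], [0.575, -0.818, -0.0], [-0.0, 0.0, -1.0]]
force: [-0.6, -0.3, -1.7]
opening: 0.151
grasp_force: 30.0
```

```bash
python3 - <<'E'
from h import *
s=read_state();c=capture("scene");save(c,"s2.png")
R=np.array(s["tcp_rot"]);g=np.array(s["position"])+.006*R[:,2]
o=g-[0,0,.093];th=np.linspace(0,2*np.pi,60)
P=o+np.c_[.05*np.cos(th),.05*np.sin(th),0*th+.047]
im=cv2.imread("pics/s2.png")
for q in proj(c,P): cv2.circle(im,tuple(int(v) for v in q.round()),0,(0,0,255),-1)
for q in proj(c,[g,o]): cv2.circle(im,tuple(int(v) for v in q.round()),1,(0,255,0),-1)
cv2.imwrite("pics/s2z.png",cv2.resize(im[60:240,150:350],None,fx=3,fy=3))
E
python3 go.py .6154 -.2468 .25 -55
```

```text
t 5.3333 pos [ 0.4458 -0.1507  0.2484] j [-32.3  18.3 103.5  -0.   58.3  22.6] open 0.156 F [-0.9 -0.5 -1.4] M [-0.05  0.15  0.02] g 29.992484897375107
shift [ 0.278   0.5875 -0.0067] turn [-0.0021  0.0009  0.0028]
```

View pics/s2z.png

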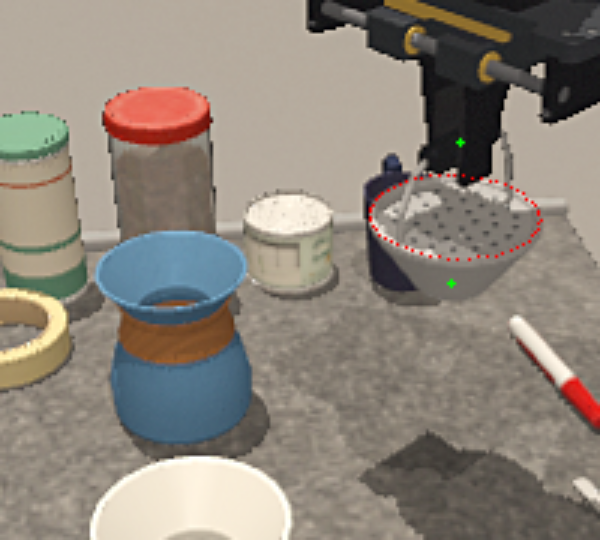

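step_arm --pt "0.02 0.04 0 0 0 0 1" --pt "0.06 0.12 0 0 0 0 1" --pt "0.1 0.21 0 0 0 0 1" --pt "0.14 0.3 0 0 0 0 1" --pt "0.18 0.39 0 0 0 0 1" --pt "0.22 0.48 0 0 0 0 1" --pt "0.26 0.55 0 0 0 0 1" --pt "0.278 0.587 0 0 0 0 1"

```text
time_s: 6.0
position: [0.6179, -0.2485, 0.2463]
tcp_rot: [[0.818, 0.575, -0.001], [0.575, -0.818, 0.001], [-0.0, -0.001, -1.0]]
force: [0.5, 0.4, -1.3]
opening: 0.157
grasp_force: 30.0
```

step_arm --pt "0 0 0 0 0 0 1" --pt "0 0 0 0 0 0 1" --pt "0 0 0 0 0 0 1"

```text
time_s: 6.25
position: [0.6143, -0.2461, 0.2473]
tcp_rot: [[0.818, 0.575, -0.004], [0.575, -0.818, 0.003], [-0.002, -0.004, -1.0]]
force: [-0.4, 0.1, -1.4]
opening: 0.16
grasp_force: 30.0
```

```bash
python3 - <<'E'
from h import *
s=read_state();R=np.array(s["tcp_rot"]);g=np.array(s["position"])+.006*R[:,2]
o=g-[0,0,.093];th=np.linspace(0,2*np.pi,60);C=np.c_[np.cos(th),np.sin(th)]
B=np.array([.6154,-.2468])
ims=[]
for n in("scene","wrist"):
    c=capture(n);im=c["image"][...,::-1].copy();k=lambda P:proj(c,P,s)
    for r,z,ctr,col in((.05,.047+o[2],o[:2],(0,0,255)),(.022,o[2],o[:2],(0,255,255)),(.0497,.118,B,(0,255,0))):
        for q in k(np.c_[ctr+r*C,0*th+z]): cv2.circle(im,tuple(int(v) for v in q.round()),0,col,-1)
    ims.append(cv2.resize(im[40:240,110:310],None,fx=2,fy=2) if n=="scene" else cv2.resize(im[60:260,156:356],None,fx=2,fy=2))
cv2.imwrite("pics/s3.png",np.hstack(ims))
E
python3 go.py .6154 -.2468 .25 -55
```

```text
t 6.35 pos [ 0.6146 -0.2462  0.2484] j [-31.5  33.2  76.2  -0.   70.8  23.4] open 0.156 F [ 0.6  0.4 -1.8] M [-0.02  0.1   0.01] g 29.992216397076845
shift [ 0.0009  0.0031 -0.0054] turn [-0.0032  0.0014  0.003 ]
```

View pics/s3.png

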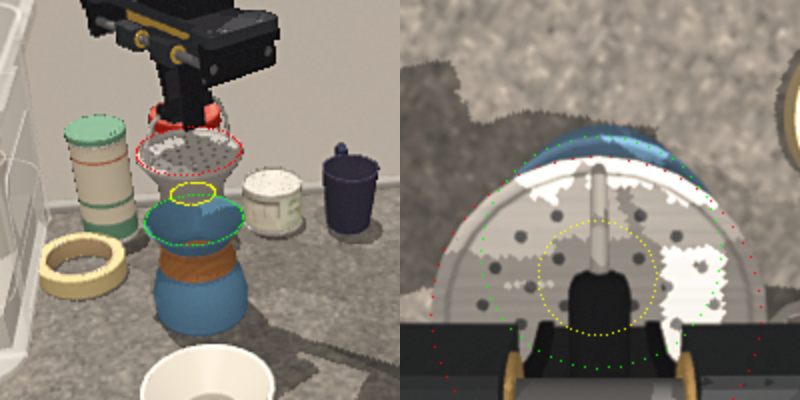

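step_arm --pt "0.001 0.003 0.03 0 0 0 1" --pt "0.001 0.003 0.06 0 0 0 1" --pt "0.001 0.003 0.09 0 0 0 1" --pt "0.001 0.003 0.12 0 0 0 1" --pt "0.001 0.003 0.145 0 0 0 1" --pt "0.001 0.003 0.16 0 0 0 1" --pt "0.001 0.003 0.17 0 0 0 1" --pt "0.001 0.003 0.17 0 0 0 1"

```text
time_s: 7.02
position: [0.6164, -0.2475, 0.197]
tcp_rot: [[0.818, 0.575, -0.001], [0.575, -0.818, 0.001], [-0.001, -0.002, -1.0]]
force: [-1.4, -1.0, -1.7]
opening: 0.155
grasp_force: 30.0
```

step_arm --pt "0 0 0.01 0 0 0 1" --pt "0 0 0.02 0 0 0 1" --pt "0 0 0.027 0 0 0 1" --pt "0 0 0.027 0 0 0 1"

```text
time_s: 7.35
position: [0.6166, -0.2476, 0.1896]
tcp_rot: [[0.818, 0.575, -0.001], [0.575, -0.818, 0.0], [-0.0, -0.001, -1.0]]
force: [-0.9, -0.2, -2.0]
opening: 0.158
grasp_force: 30.0
```

```bash
python3 go.py .6154 -.2468 .181 -55
```

```text
t 7.35 pos [ 0.6166 -0.2476  0.1896] j [-31.5  36.9  79.1  -0.   64.   23.4] open 0.158 F [-0.9 -0.2 -2. ] M [-0.1   0.14  0.  ] g 29.992657341063023
shift [-0.0017 -0.0045  0.0286] turn [-0.0007  0.0003  0.0028]
```

step_arm --pt "-0.001 -0.003 0.005 0 0 0 1" --pt "-0.001 -0.003 0.01 0 0 0 1" --pt "-0.001 -0.003 0.015 0 0 0 1" --pt "-0.001 -0.003 0.015 0 0 0 1"

```text
time_s: 7.68
position: [0.6158, -0.2471, 0.1851]
tcp_rot: [[0.818, 0.575, -0.001], [0.575, -0.818, 0.0], [-0.0, -0.001, -1.0]]
force: [0.4, -0.2, -3.1]
opening: 0.16
grasp_force: 30.0
```

step_arm --pt "0 0 0.004 0 0 0 1" --pt "0 0 0.008 0 0 0 1" --pt "0 0 0.008 0 0 0 1"

```text
time_s: 7.93
position: [0.6159, -0.2471, 0.1827]
tcp_rot: [[0.818, 0.575, -0.0], [0.575, -0.818, 0.0], [-0.0, -0.0, -1.0]]
force: [0.2, -0.1, -1.6]
opening: 0.154
grasp_force: 30.0
```

step_arm --pt "0 0 0.004 0 0 0 1" --pt "0 0 0.006 0 0 0 1" --pt "0 0 0.006 0 0 0 1"

```text
time_s: 8.18
position: [0.616, -0.2473, 0.1812]
tcp_rot: [[0.818, 0.575, -0.0], [0.575, -0.818, -0.0], [-0.0, 0.0, -1.0]]
force: [-0.8, 0.3, -1.2]
opening: 0.154
grasp_force: 30.0
```

step_arm --pt "0 0 0.003 0 0 0 1" --pt "0 0 0.006 0 0 0 1" --pt "0 0 0.006 0 0 0 1"

```text
time_s: 8.43
position: [0.6163, -0.2476, 0.1808]
tcp_rot: [[0.818, 0.575, 0.001], [0.575, -0.818, -0.001], [0.0, 0.001, -1.0]]
force: [-1.3, -0.1, 4.9]
opening: 0.156
grasp_force: 30.0
```

step_arm --pt "0 0 -0.002 0 0 0 0.4" --pt "0 0 -0.002 0 0 0 0.2" --pt "0 0 -0.002 0 0 0 0" --pt "0 0 -0.002 0 0 0 -0.2" --pt "0 0 -0.002 0 0 0 -0.2" --pt "0 0 -0.002 0 0 0 -0.2" --pt "0 0 -0.002 0 0 0 -0.2" --pt "0 0 -0.002 0 0 0 -0.2"

```text
time_s: 9.1
position: [0.616, -0.2471, 0.1799]
tcp_rot: [[0.818, 0.575, -0.0], [0.575, -0.818, 0.0], [-0.0, -0.0, -1.0]]
force: [1.0, -0.7, 0.2]
opening: 0.584
grasp_force: 0.0
```

```bash
python3 - <<'E'
from h import *
s=read_state();ims=[]
for n,b in(("scene",(60,260,110,310)),("wrist",(60,260,156,356))):
    im=capture(n)["image"][b[0]:b[1],b[2]:b[3],::-1];ims.append(cv2.resize(im,None,fx=2,fy=2))
cv2.imwrite("pics/s4.png",np.hstack(ims));print(s["opening"],s["force"],s["grasp_force"])
E
```

```text
0.5844615575833693 [ 0.99886229 -0.70174466  0.20049696] 0.0
```

View pics/s4.png

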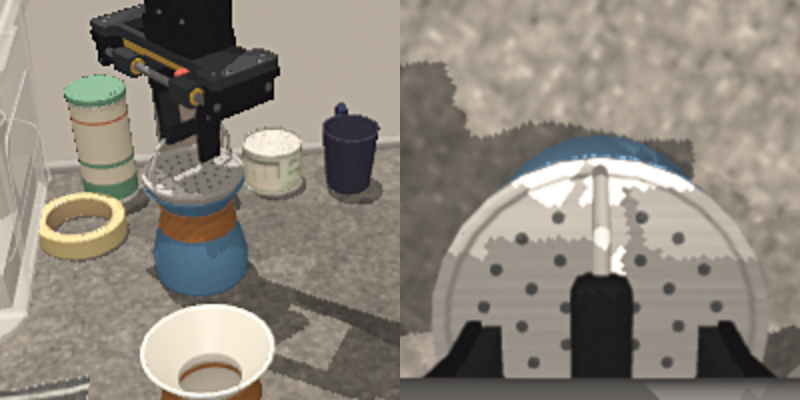

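The cone sits in the blue mouth, level and with the fingers clear of the grip at about (600,320) in the right half; retreating straight up.

step_arm --pt "0 0 -0.03 0 0 0 -0.2" --pt "0 0 -0.09 0 0 0 -0.2" --pt "0 0 -0.17 0 0 0 -0.2" --pt "0 0 -0.25 0 0 0 -0.2" --pt "0 0 -0.33 0 0 0 -0.2" --pt "0 0 -0.4 0 0 0 -0.2" --pt "0 0 -0.4 0 0 0 -0.2"

```text
time_s: 9.78
position: [0.6184, -0.2485, 0.3066]
tcp_rot: [[0.818, 0.575, 0.01], [0.576, -0.818, -0.006], [0.005, 0.011, -1.0]]
force: [0.3, 0.5, 1.7]
opening: 0.601
grasp_force: 0.0
```

step_arm --pt "-0.3 -0.5 0 0 0 0 -0.2" --pt "-0.3 -0.5 0 0 0 0 -0.2" --pt "-0.3 -0.5 0 0 0 0 -0.2" --pt "-0.3 -0.5 0 0 0 0 -0.2" --pt "-0.3 -0.5 0 0 0 0 -0.2" --pt "-0.3 -0.5 0 0 0 0 -0.2" --pt "-0.3 -0.5 0 0 0 0 -0.2"

```text
time_s: 10.37
position: [0.4569, -0.1768, 0.3007]
tcp_rot: [[0.818, 0.575, 0.002], [0.575, -0.818, -0.001], [0.001, 0.003, -1.0]]
force: [1.0, -0.1, 0.3]
opening: 0.597
grasp_force: 0.0
```

```bash
python3 - <<'E'
from h import *
s=read_state();ims=[]
o=np.array([.616,-.247,.082]);th=np.linspace(0,2*np.pi,60)
for n,b in(("scene",(60,260,110,310)),("top",(40,240,186,386))):
    c=capture(n);im=c["image"][...,::-1].copy()
    for q in proj(c,o+np.c_[.05*np.cos(th),.05*np.sin(th),0*th+.047]): cv2.circle(im,tuple(int(v) for v in q.round()),0,(0,0,255),-1)
    for q in proj(c,[o+[0,0,.093]]): cv2.circle(im,tuple(int(v) for v in q.round()),0,(0,255,0),-1)
    ims.append(cv2.resize(im[b[0]:b[1],b[2]:b[3]],None,fx=2,fy=2))
cv2.imwrite("pics/s5.png",np.hstack(ims))
E
```

```text
(no output)
```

View pics/s5.png

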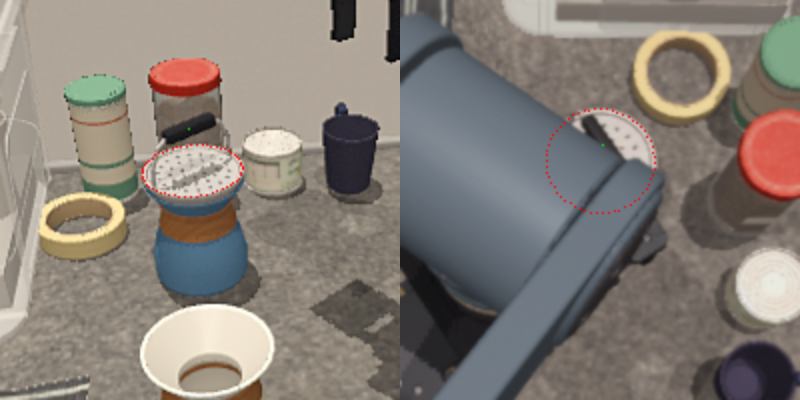

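The rim and grip match the fully-home prediction (rim centre (193,172), grip (188,128) in the left half), and the carafe stands upright.

```bash
python3 -c "
from rig import *
print(hand_in())"
```

```text
the job is handed in; nothing more can be done
None
```

I set the filter cone upright into the blue carafe's mouth, released it and handed the job in at about 10.5 s; the last pictures show it fully home with the carafe standing, but `hand_in()` returned no verdict, and I took more than three measuring turns before the first move.

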